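Rock a relay out of its socket and stow it

ROBOT

A 6-joint arm with a two-finger parallel gripper is mounted at the origin on a cart in front of the work surface, level with it; the furniture and walls round the work are solid. World frame = base frame: x ahead of the robot, y to its left, z up, the work surface at z = 0. Lengths are in m, angles in degrees, forces in N, time in s.
With the tool pointing down it reaches from about 0.4 to 0.825 m from the base axis. Payload 7 kg.
Tool frame: the origin (TCP) lies at the centre of the arm's flange, where the gripper is bolted on; the fingertips stand 178 mm ahead of it and the grasp point (between the pads) lies 159 mm ahead of it (tip_reach is the distance from the TCP to the fingertips, in m); z points along the fingers, y is the line along which they close (so a half turn about z gives the same grasp; the last joint's range is limited). The gripper opens to 88 mm and grips with 3 to 60 N. Pads are 19 mm wide; open, the fingers measure 130 mm over their backs; the gripper's body (78 mm by 193 mm) begins 47 mm behind the grasp point.
Start: joints at [90.762, 20.546, 0.682, 0, -70.136, -16.507], TCP at [0.183, 0.65, 0.405] pointing down, gripper open.
Joint ranges: [-176.03, 176.03], [-82.01, 121.73], [-58.28, 71.71], [-173.87, 95.51], [-174.79, -0.11], [-173.66, 173.66]. Speed limits (degrees/s): [136.94, 136.94, 172.46, 180, 180, 180].

INTERFACE

Orientations are given as [roll, pitch, yaw] about the fixed x, y, z axes, in that order (R = Rz(yaw) Ry(pitch) Rx(roll)).
In Python, from plant import * gives the robot as it stands.
- The arm moves only by the shell command python3 -m handwheel 'ROWS'. ROWS is JSON, a list of rows, each a list of 7 numbers: the opening, from -1 (shut) to 1 (fully open), then the shift along the tool's x, y, z as a fraction of full scale, then the turn, a rotation vector about the tool's x, y, z as a fraction of full scale. A call has 1 to 5 rows; each row shifts and turns the commanded pose from where the row before left it, along the tool's axes as they then stand; what a row does not reach is not made up. Full scale, the value 1, is 0.025 m for a shift and 6 degrees for a turn. A row lasts 1/8 s, in which the tool goes at most 62.5 mm and 10.7 degrees, less where a joint would pass 70% of its speed; a pose out of reach is approached as far as the arm can. A call with a number of a shift or a turn outside -1 to 1 is refused whole. A call with a gripper value outside its range is refused whole. The fingers move at their own pace and stop on an object; the grip force is fixed at half the most. Time passes only in rows, so rows that do not move let the fingers close. It gives the time, the measured TCP pose, the force, the opening and the grip force at its end, in the units of the state.
- get_obs(): the state, without advancing time (a new reading comes with each control period).
- snapshot(name): name is "scene" or "top" or "wrist"; returns a dict with "color" (480x640x3 uint8, red, green, blue), "fx", "fy", "cx", "cy" (pixels), "R" (3x3) and "t" (3): a world point X has camera coordinates R X + t; the wrist camera has in their place "tool_from_camera" (4x4, takes a point from camera to tool coordinates, whose origin is the TCP and whose axes are the flange's). Camera axes: x right, y down, z forward; pixel columns grow to the right and rows downward; lengths in m; the calibration is good to about 2 mm. A picture is of the moment at which its call begins: read the wrist's pose just before it. There is no depth.
- close_job(): hands the job in; it is judged then, once.
The state is a dict: "clock": time; "joint_pos": joint angles; "qvel": joint speeds; "tau": joint torques, N m; "tool_pos": TCP position; "orientation": TCP orientation; "force": force on the tool from outside, world axes, zero at the start; "moment": the same for the moment, N m; "opening": finger opening in m; "gripper_force": force on a finger pad.
Only numpy, scipy, OpenCV 4.12 (cv2) and the standard library are available. Lean on these libraries where they do the work, as an engineer would, in place of code of your own. Each camera call takes 0.05 s, during which the arm holds its last target. There are 200 camera calls.

TASK

Take the tall relay out of the relay board: hold it by its case and rock it gently side to side, raising its two long-way ends in turn, until it walks up out of its tight socket, without pulling the sprung socket carrier up off the board and without moving the two short relays. Then put it in the tray's cutout of the same outline, upright with its pins down, and press it fully home; the wooden offcut lying over the cutouts has to be cleared away first and laid flat on the table. Leave the tin, the mug and the tape where they stand.

Things in the scene. Friction and masses are not known exactly. Their poses are not given: they have to be found in the camera images.
- relay_tall_mid (a point): Tall grey plug-in relay, about 80 g: flat-sided case 28 mm (x) by 48 mm (y) by 50 mm high; below it two copper blade pins 18 mm long, 16 mm wide in x, outer faces 17 mm either side of the middle in y, each with two bumps outside. This point: centre of the case, 25 mm above its underside, which lies on the socket's rim at the start. z up. A half turn about z makes no difference.
- relay_a_mid (a point): A short relay, to be left alone: as the tall one but with a case only 34 mm high. Centre of the case, 17 mm above its underside.
- relay_b_mid (a point): The other short relay, to be left alone: as relay_a.
- board: Relay board, fixed, 200 mm (x) by 100 mm (y); origin under its centre, on the table. On it a black sprung socket carrier, 168 x 76 mm, with three equal sockets in a row along x, 52 mm apart. The three relays sit in them in any order, their y along the board's y. Nothing else stands beside the relays' y ends.
- board_mid (a point): Top of the middle socket's rim, 32 mm above the table; axes as the board's. A socket is 40 (x) by 64 (y) mm; its cavity 19 by 41 mm, 19 mm deep, gives the blades 3.5 mm play in y for rocking. Steel spring bars in its y walls, 4 mm below the rim, hold the bumps: each blade clicks past its bar when raised about 3.5 and 10.5 mm, rests between at 7 mm, and is free at 14 mm.
- carrier_body (a joint): How far the socket carrier is lifted off the board (m), 0 = down; to stay under 3 mm. Springs hold it down with some 20 N. A click takes about 12 to 16 N at one blade; lifting both blades at once pulls the carrier up, so raise one end at a time: tilt the relay about its x axis by 0.15 to 0.22 rad with the other end kept at its height, then the other way. Over 0.28 rad in the socket bends the pins.
- cutout_floor (a point): Centre of the ledge in the one cutout with the relay's outline, 32 mm (x) by 52 mm (y), 8 mm deep to this ledge, on which the case's underside comes to lie; a well below, 21 by 42 mm, takes the blades. Ledge 26 mm, rim of the grey insert block 34 mm above the table. z up. Pressing home takes 10 to 15 N over the last 14 mm, as spring bars click over the bumps.
- case: Plywood tray, fixed, 158 mm (x) by 96 mm (y); origin under its centre, on the table. In it stand three grey insert blocks, 47 (x) by 82 (y) mm, 48 mm apart along x, in any order: one with the relay's cutout; one with a narrow slot and one with a round hole, which do not take the relay.
- offcut_mid (a point): Pine offcut, 45 mm (x) by 140 mm (y) by 19 mm, lying flat on the insert blocks across all three cutouts, its underside 34 mm above the table. Centre of the wood, half-way up. The table before the tin, between board and tray, is free for it.
- putty_tin_base (a point): Putty tin, 78 mm across and 78 mm high, standing between board and tray. This point is on its axis, 5 mm above the table.
- mug_base (a point): Striped mug, 90 mm high, 86 x 116 mm with its handle; point under its middle, 5 mm above the table.
- tape_roll_base (a point): Roll of tape lying flat, 104 mm across and 25 mm high; point on its axis, 5 mm above the table.
Mind the look-alikes: they are no part of the job. What is shaped like the part that bears offcut_mid but orange is not meant.

How it is judged:
By the outcome, as a careful person would: the job done as asked, in the order asked, and still so for the second after the job is handed in, with the robot touching nothing.
It also fails if it takes over 58 s, if anything falls off the work surface, if the arm or the gripper's body presses on something with over 40 N, if the wrist force passes 120 N, or if a joint passes its speed limit or range.

## Working session

There is one attempt and no reset: what is moved stays moved. The work goes in short steps, Python scripts to look and compute and a shell command to move; the robot and the scene stay as the last step left them, time stands still between calls to the robot, and variables do not carry over. Pictures are saved under pics/ and viewed, at most 10 in all, crops included, and the job is handed in when it is done.

```bash
mkdir -p pics; ls; cat > h.py <<'E'
from plant import *
import numpy as np, cv2
from scipy.spatial.transform import Rotation as Ro
def save(n,c): cv2.imwrite('pics/'+n,cv2.cvtColor(c,cv2.COLOR_RGB2BGR))
def cam(s,o=None):
    K=np.array([[s['fx'],0,s['cx']],[0,s['fy'],s['cy']],[0,0,1]])
    if 'R' in s: R=np.array(s['R']);t=np.array(s['t']);return K,R.T,-R.T@t
    T=np.array(s['tool_from_camera']);A=Ro.from_euler('xyz',o['orientation'],degrees=True).as_matrix()
    return K,A@T[:3,:3],A@T[:3,3]+np.array(o['tool_pos'])
def onz(C,px,z):
    K,R,c=C;px=np.atleast_2d(np.array(px,float))
    d=(R@np.linalg.inv(K)@np.c_[px,np.ones(len(px))].T).T
    return c+d*((z-c[2])/d[:,2])[:,None]
def proj(C,X):
    K,R,c=C;p=(K@R.T@(np.atleast_2d(X)-c).T).T
    return p[:,:2]/p[:,2:]
E
python3 - <<'E'
from h import *
o=get_obs();print(o)
for n in('scene','top','wrist'):
    s=snapshot(n);C=cam(s,o);print(n,C[2],s['fx']);save(n+'0.png',s['color'])
    if n!='scene': print(np.round(onz(C,[[320,240],[420,240],[320,340]],0.03),3))
E
```

```text
pics
{'clock': 0.0, 'joint_pos': array([ 9.07632386e+01,  2.05901084e+01,  6.36161371e-01, -1.63046979e-02,
       -7.01366681e+01, -1.65055335e+01]), 'qvel': array([-0.0407732 , -0.08656741,  0.01987375, -0.05007808,  0.09880579,
        0.06226629]), 'tau': array([ 6.21360687e-04, -5.82716238e+01,  2.93050647e+01,  6.99710146e+00,
        7.03025493e-03, -1.55522353e-04]), 'tool_pos': array([0.18311096, 0.64950146, 0.40376757]), 'orientation': array([ 1.79908764e+02, -1.10503365e-02, -1.57478383e+01]), 'force': array([ 0.35697557, -0.14868744, -0.13799683]), 'moment': array([ 0.02188982,  0.03091859, -0.02294424]), 'gripper_force': 0.0, 'opening': 0.08767281328776004}
scene [0.23095068 0.61657716 0.50639431] 434.77270989579904
top [ 0.55660701 -0.06546081  1.07285199] 510.98271426786187
[[ 0.64  -0.056  0.03 ]
 [ 0.644 -0.261  0.03 ]
 [ 0.438 -0.06   0.03 ]]
wrist [0.24825546 0.63135721 0.3831999 ] 415.06563038999343
[[0.161 0.655 0.03 ]
 [0.137 0.571 0.03 ]
 [0.068 0.681 0.03 ]]
```

View pics/top0.png

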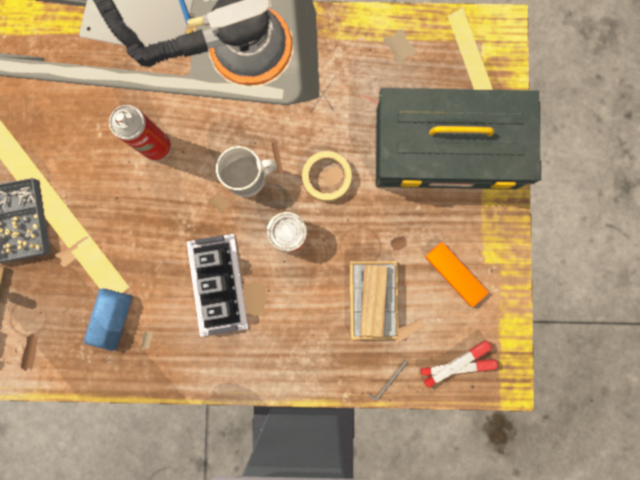

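View pics/scene0.png

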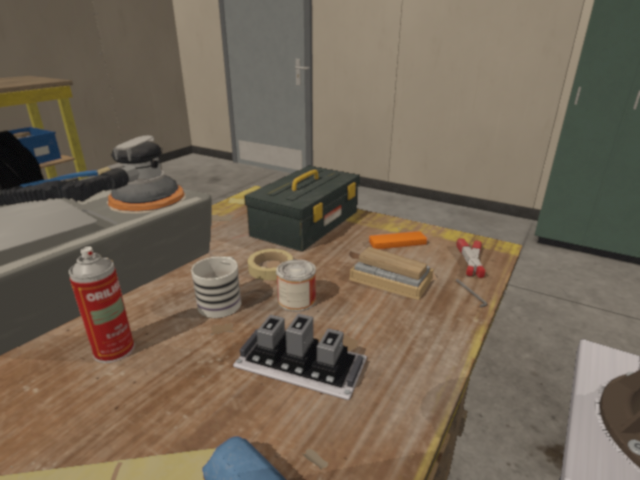

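The top view shows the board at (215,285) with three relays at (208,258), (212,284) and (216,310). The tin is at (287,232) and the tray with the pine offcut at (374,300). The orange look-alike is at (457,274), the mug at (241,170) and the tape at (327,176). In the scene view the middle relay (300,335) stands tallest.

Candidates for the tall relay, in top-view pixels: (208,258), (212,284) and (216,310). For the offcut: pine (374,300), orange (457,274). I'll check these choices in one close crop.

```bash
python3 - <<'E'
from h import *
s=snapshot('top');C=cam(s);c=s['color']
t=cv2.resize(c[225:345,180:410],None,fx=3,fy=3,interpolation=cv2.INTER_CUBIC)
s2=snapshot('scene');u=cv2.resize(s2['color'][250:400,230:440],None,fx=3,fy=3,interpolation=cv2.INTER_CUBIC)[:, :630]
im=np.zeros((600,760,3),np.uint8)
t=t[:, :690];im[:360,:690]=t;im[360:600,:]=cv2.resize(s2['color'][300:400,230:430],(760,240)) if 0 else cv2.resize(s2['color'][310:380,230:452],(760,240))
save('crop1.png',im)
for n,p,z in [('ra',(208,258),.066),('rt',(212,284),.082),('rb',(216,310),.066),('tin',(287,232),.078),('tray',(374,300),.053),('mid',(212,284),.032),('mug',(241,170),.09),('tape',(327,176),.025)]:
    print(n,np.round(onz(C,p,z),3))
E
```

```text
ra [[0.598 0.163 0.066]]
rt [[0.547 0.15  0.082]]
rb [[0.496 0.144 0.066]]
tin [[0.651 0.008 0.078]]
tray [[ 0.521 -0.166  0.053]]
mid [[0.546 0.161 0.032]]
mug [[0.77 0.1  0.09]]
tape [[ 0.774 -0.068  0.025]]
```

View pics/crop1.png

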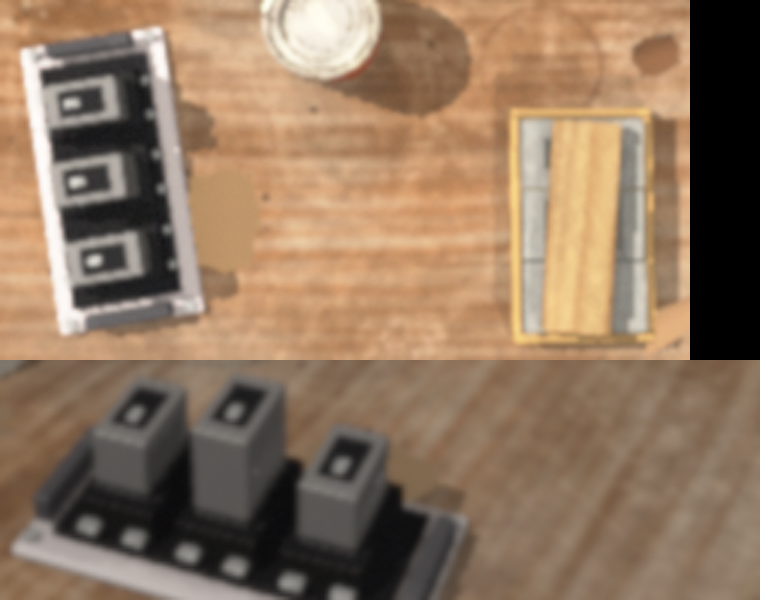

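In the crop the middle relay (top view 212,284) is clearly the tall one: in the scene strip it stands taller, at (235,440). The pine offcut is at crop (580,230), the orange one being the look-alike, and the tray walls sit below the grey blocks. I'll fly over the board for a close look.

```bash
A='[1,1,0.78,0,0,0,0]'; 
python3 -m handwheel '[[1,1,0.78,0,0,0,0],[1,1,0.78,0,0,0,0],[1,1,0.78,0,0,0,0],[1,1,0.78,0,0,0,0],[1,1,0.78,0,0,0,0]]'
python3 -m handwheel '[[1,1,0.78,0,0,0,0],[1,1,0.78,0,0,0,0],[1,1,0.78,0,0,0,0],[1,1,0.78,0,0,0,0],[1,1,0.78,0,0,0,0]]'
python3 -m handwheel '[[1,1,0.78,0,0,0,0],[1,1,0.78,0,0,0,0],[1,1,0.78,0,0,0,0],[1,1,0.78,0,0,0,0],[1,1,0.78,0,0,0,0]]'
python3 -m handwheel '[[1,1,0.78,0,0,0,0],[1,1,0.78,0,0,0,0],[1,1,0.78,0,0,0,0],[1,1,0.78,0,0,0,0],[1,0.4,0.3,0,0,0,0]]'
python3 -m handwheel '[[1,0,0,0.8,0,0,-1],[1,0,0,0.8,0,0,-1],[1,0,0,0.8,0,0,-1],[1,0,0,0.8,0,0,-1],[1,0,0,0,0,0,0]]'
python3 - <<'E'
from h import *
o=get_obs();s=snapshot('wrist');print(o['tool_pos'],o['orientation'],o['clock']);save('w1.png',s['color'])
E
```

```text
clock: 0.88
tool_pos: [0.2778, 0.5206, 0.4047]
orientation: [-180.0, 0.0, -15.7]
force: [-0.4, 0.3, 0.4]
opening: 0.0874
gripper_force: 0.0
clock: 1.5
tool_pos: [0.3716, 0.3927, 0.4048]
orientation: [-180.0, -0.0, -15.7]
force: [0.9, 0.2, -0.0]
opening: 0.0873
gripper_force: 0.0
clock: 2.12
tool_pos: [0.4653, 0.2649, 0.4048]
orientation: [-180.0, -0.0, -15.7]
force: [0.5, -0.5, 0.1]
opening: 0.0876
gripper_force: 0.0
clock: 2.75
tool_pos: [0.548, 0.1525, 0.4045]
orientation: [180.0, 0.0, -15.8]
force: [-0.4, -0.2, -0.2]
opening: 0.0876
gripper_force: 0.0
clock: 3.38
tool_pos: [0.5468, 0.154, 0.3233]
orientation: [179.9, 0.2, 8.2]
force: [-0.9, 0.0, -0.2]
opening: 0.0873
gripper_force: 0.0
[0.54676992 0.1540314  0.32334718] [1.79937623e+02 1.63131954e-01 8.21666176e+00] 3.375
```

View pics/w1.png

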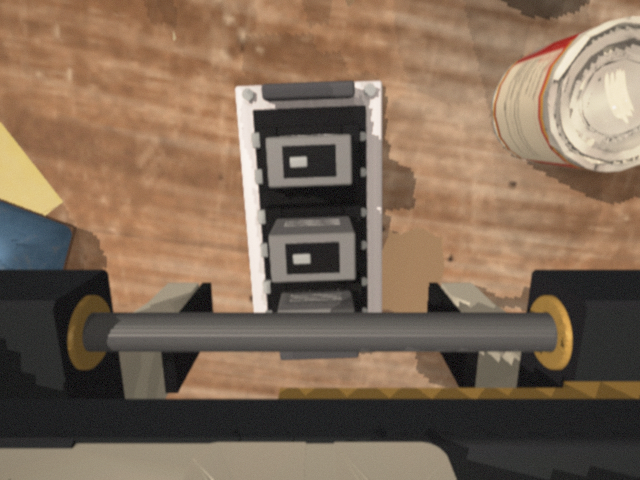

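The wrist view shows the board, with the tall relay's top face spanning about (270–356, 246–283) and a short one at (310,160). The third is partly behind the gripper. Next I'll measure the tall top face at z = 0.082 and the board's direction.

```bash
python3 - <<'E'
from h import *
o=get_obs();s=snapshot('wrist');C=cam(s,o);c=s['color'];g=cv2.cvtColor(c,cv2.COLOR_RGB2GRAY)
print(g[215:290:4,340], g[265,262:364:4], g[232,262:364:4])
print('short',g[125:195:4,340])
def rect(mask,z,near):
    cs,_=cv2.findContours(mask,cv2.RETR_EXTERNAL,cv2.CHAIN_APPROX_NONE)
    for k in cs:
        if cv2.contourArea(k)>800 and cv2.pointPolygonTest(k,near,False)>=0:
            P=onz(C,k[:,0,:]+0.0,z)[:,:2].astype(np.float32)
            r=cv2.minAreaRect(P*1000);print(near,cv2.boundingRect(k),r)
for th in (105,115,125,135,145):
    print(th);m=((g>th)&(np.ptp(c.astype(int),axis=2)<25)).astype(np.uint8);m[:,:262]=0;m[:,362:]=0;m[320:]=0
    m=cv2.morphologyEx(m,cv2.MORPH_CLOSE,np.ones((3,3)))
    rect(m,.082,(276,262));rect(m,.066,(272,160))
E
```

```text
[ 32  85 111  86  90 130 143 133 127 125 123 125 108 108  99 142 130  25
  32] [222  48  67 136 138 142 118  34  78 106  88  84  59  31  31  38  37  36
  32  39 137 141 143 119  20  21] [139  36  37  92  91  86  90  88  88  90  89  90  87  89  87  84  93  89
  88  90  94  92  96  62  32  28]
short [ 33  30  33 126 146 145 147 144 144 143 142 144 143 141 139 114  20  26]
105
(276, 262) (262, 211, 93, 103) ((542.3075561523438, 160.0633087158203), (59.94268035888672, 52.00944519042969), 6.1505842208862305)
(272, 160) (267, 136, 84, 52) ((597.8785400390625, 167.7847900390625), (27.83546257019043, 46.799983978271484), 10.283865928649902)
115
(276, 262) (262, 211, 93, 102) ((542.6172485351562, 160.11354064941406), (59.3161506652832, 51.9758186340332), 6.150547027587891)
(272, 160) (267, 136, 84, 52) ((597.9432983398438, 167.81088256835938), (27.637264251708984, 46.57111740112305), 10.452637672424316)
125
(276, 262) (262, 228, 92, 85) ((537.8709106445312, 159.86947631835938), (49.825870513916016, 51.44415283203125), 6.150564670562744)
(272, 160) (267, 137, 84, 51) ((597.8123779296875, 167.85525512695312), (26.802377700805664, 46.328460693359375), 10.451815605163574)
135
(276, 262) (271, 235, 83, 47) ((546.68310546875, 158.4017791748047), (25.41399574279785, 45.55673599243164), 10.333285331726074)
(272, 160) (267, 137, 83, 50) ((597.9821166992188, 167.81773376464844), (26.34052276611328, 45.63692092895508), 10.632012367248535)
145
```

```bash

python3 -m handwheel '[[1,-0.34,0.96,0,0,0,0],[1,-0.34,0.96,0,0,0,0],[1,-0.34,0.96,0,0,0,0],[1,-0.34,0.96,0,0,0,0],[1,-0.34,0.96,0,0,0,0]]' >/dev/null
python3 -m handwheel '[[1,-0.34,0.96,0,0,0,0],[1,-0.34,0.96,0,0,0,0],[1,-0.34,0.96,0,0,0,0],[1,-0.34,0.96,0,0,0,0],[1,-0.34,0.96,0,0,0,0]]' >/dev/null
python3 -m handwheel '[[1,-0.34,0.96,0,0,0,0],[1,-0.34,0.96,0,0,0,0],[1,-0.34,0.96,0,0,0,0],[1,0,0,0,0,0,0]]'
python3 - <<'E'
from h import *
o=get_obs();s=snapshot('wrist');print(o['tool_pos'],o['orientation'],o['clock']);save('w2.png',s['color'])
E
```

```text
clock: 5.22
tool_pos: [0.4816, -0.1725, 0.3249]
orientation: [180.0, -0.0, 8.1]
force: [0.1, -0.4, -0.2]
opening: 0.0878
gripper_force: 0.0
[ 0.48163799 -0.17252679  0.32489594] [ 1.79995199e+02 -1.18230753e-02  8.06519872e+00] 5.225
```

View pics/w2.png

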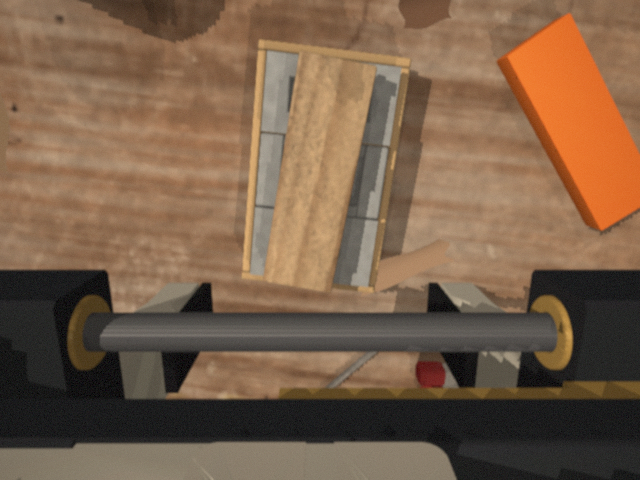

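The wrist view shows the offcut's top with corners at about (301,53), (377,65), (332,290) and (264,283). The tray's corners are (260,40), (410,60), (375,292) and (243,278), and the orange piece is off to the right.

```bash
python3 - <<'E'
from h import *
o=get_obs();s=snapshot('wrist');C=cam(s,o)
def rep(n,px,z):
    P=onz(C,px,z)[:,:2]*1000;m=P.mean(0);d=(P[0]+P[1]-P[2]-P[3])/2
    print(n,np.round(P,1).tolist(),'mid',m.round(1),'sides',[round(float(np.linalg.norm(P[i]-P[i-1])),1) for i in range(4)],'yaw',np.degrees(np.arctan2(d[1],d[0])).round(2))
    return m,d
m,_=rep('offcut',[(301,53),(377,65),(332,290),(264,283)],.053)
for z in(.03,.04):rep('tray',[(260,40),(410,60),(375,292),(243,278)],z)
E
```

```text
offcut [[590.6, -145.4], [590.5, -188.6], [453.4, -183.6], [451.9, -139.6]] mid [ 521.6 -164.3] sides [138.8, 43.2, 137.2, 44.0] yaw -2.24
tray [[598.2, -118.3], [599.9, -210.5], [447.4, -215.8], [444.7, -122.6]] mid [ 522.5 -166.8] sides [153.6, 92.2, 152.6, 93.2] yaw 1.79
tray [[596.4, -119.9], [598.1, -208.8], [451.1, -213.8], [448.5, -124.1]] mid [ 523.5 -166.7] sides [148.0, 88.9, 147.1, 89.8] yaw 1.79
```

```bash

python3 -m handwheel '[[1,0,0,0,0,0,0.86],[1,0,0,0,0,0,0.86],[1,0.8,-0.2,0,0,0,0],[1,0.8,-0.2,0,0,0,0],[1,0,0,0.9,0,0,0]]' >/dev/null
python3 -m handwheel '[[1,0,0,1,0,0,0],[1,0,0,1,0,0,0],[1,0,0,1,0,0,0],[1,0,0,0.48,0,0,0],[1,0,0,0,0,0,0]]'
python3 -m handwheel '[[-1,0,0,0,0,0,0],[-1,0,0,0,0,0,0],[-1,0,0,0,0,0,0],[-1,0,0,0,0,0,0],[-1,0,0,0,0,0,0]]'
```

```text
clock: 6.58
tool_pos: [0.5236, -0.1616, 0.2145]
orientation: [180.0, 0.1, -2.0]
force: [-0.6, -0.1, -0.6]
opening: 0.0882
gripper_force: 0.0
clock: 7.2
tool_pos: [0.5233, -0.1619, 0.2154]
orientation: [180.0, -0.0, -2.1]
force: [-0.8, -0.8, 3.1]
opening: 0.0443
gripper_force: 30.0
```

```bash

python3 -m handwheel '[[-1,0,0,-0.6,0,0,0],[-1,0,0,-1,0,0,0],[-1,-0.2,-1,-0.4,0,0,0],[-1,-0.2,-1,0,0,0,0],[-1,-0.2,-1,0,0,0,0]]' >/dev/null
python3 -m handwheel '[[-1,-0.2,-1,0,0,0,0],[-1,-0.2,-1,0,0,0,0],[-1,-0.2,-1,0.8,0,0,0],[-1,0,0,1,0,0,0],[-1,0,0,1,0,0,0]]' 
python3 -m handwheel '[[-1,0,0,0.4,0,0,0],[-1,0,0,0.14,0,0,0],[-1,0,0,0,0,0,0]]'
```

```text
clock: 8.45
tool_pos: [0.4989, -0.0103, 0.1956]
orientation: [-180.0, -0.1, -2.0]
force: [-0.2, -0.1, -0.9]
opening: 0.0449
gripper_force: 30.0
clock: 8.82
tool_pos: [0.4989, -0.0109, 0.1823]
orientation: [-180.0, -0.0, -2.1]
force: [-0.1, -0.2, -0.9]
opening: 0.0446
gripper_force: 30.0
```

```bash
python3 - <<'E'
from h import *
s=snapshot('top');c=s['color'];save('t2.png',c);C=cam(s)
for z in (0.034,):
  print(np.round(proj(C,[[.522,-.167,.034],[.57,-.166,.034],[.474,-.168,.034]]),1))
E
```

```text
[[373.6 299.3]
 [373.3 275.5]
 [373.8 323.3]]
```

```bash

python3 -m handwheel '[[-1,0,0,0.05,0,0,0],[0.6,0,0,0,0,0,0],[1,0,0,0,0,0,0],[1,0,0,0,0,0,0],[1,0,0,-0.6,0,0,0]]'
python3 -m handwheel '[[1,0,0,-1,0,0,0],[1,0,0,-1,0,0,0],[1,-0.7,0.7,-1,0,0,0],[1,-0.7,0.7,-1,0,0,0],[1,-0.7,0.7,-1,0,0,0]]'
python3 -m handwheel '[[1,0,0,0,0,0,0]]' >/dev/null
python3 - <<'E'
from h import *
o=get_obs();s=snapshot('wrist');print(o['tool_pos'],o['orientation'],o['clock']);save('w3.png',s['color'])
E
```

```text
clock: 9.5
tool_pos: [0.4981, -0.011, 0.1947]
orientation: [180.0, 0.1, -2.1]
force: [-0.0, 0.3, -0.1]
opening: 0.0795
gripper_force: 0.0
clock: 10.12
tool_pos: [0.4435, -0.0619, 0.3211]
orientation: [180.0, 0.0, -2.1]
force: [0.8, 0.2, 1.1]
opening: 0.0879
gripper_force: 0.0
[ 0.44369623 -0.06212859  0.322214  ] [-179.93410215   -0.20889142   -2.11523133] 10.25
```

View pics/w3.png

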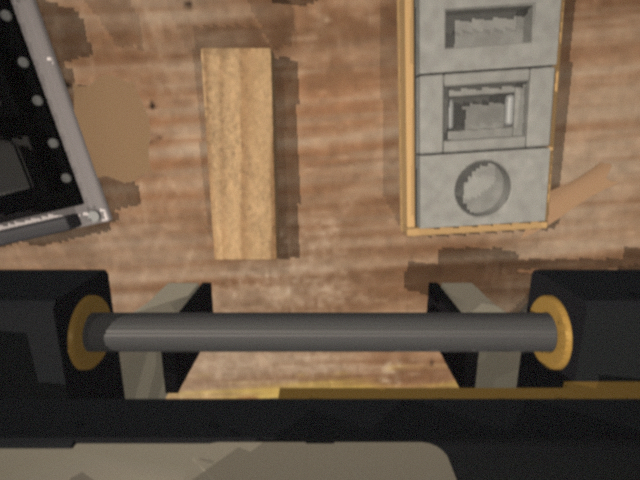

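The offcut lies flat on the table at (240,150). The three cutouts are a narrow slot at (488,27), the relay-shaped one with a ledge and well in the middle block at (485,112), and a round hole at (483,188). I'll crop the middle one to read its rim corners.

```bash
python3 - <<'E'
from h import *
i=cv2.imread('pics/w3.png')[62:162,408:564]
cv2.imwrite('pics/c3.png',cv2.resize(i,None,fx=5,fy=5,interpolation=cv2.INTER_CUBIC))
E
```

```text
(no output)
```

View pics/c3.png

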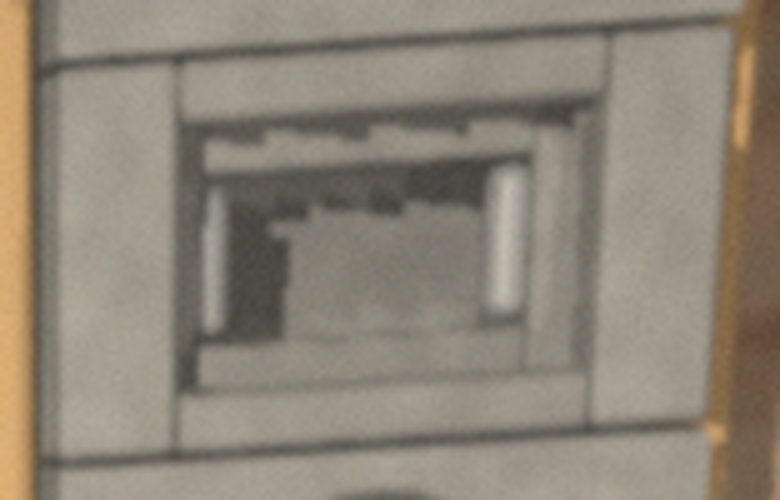

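The rim's corners in the crop are at about (180,125), (602,98), (588,372) and (178,397). The insert block's corners are (42,70), (735,20), (708,425) and (45,462).

```bash
python3 - <<'E'
from h import *
o={'tool_pos':[0.44369623,-0.06212859,0.322214],'orientation':[-179.934,-0.2089,-2.115]}
s=snapshot('wrist');C=cam(s,o)
q=lambda l:[(408+(a+.5)/5-.5,62+(b+.5)/5-.5) for a,b in l]
for n,l in(('cut',[(180,125),(602,98),(588,372),(178,397)]),('block',[(52,70),(735,20),(708,425),(52,462)])):
    P=onz(C,q(l),.034)[:,:2]*1000;d=(P[0]+P[1]-P[2]-P[3])/2;e=(P[0]+P[3]-P[1]-P[2])/2
    print(n,P.round(1).tolist(),P.mean(0).round(1),'dx',np.linalg.norm(d).round(1),'dy',np.linalg.norm(e).round(1),'yaw',np.degrees(np.arctan2(d[1],d[0])).round(1),np.degrees(np.arctan2(-e[0],e[1])).round(1))
o=get_obs();K,R,c=cam(s,{'tool_pos':[0,0,0],'orientation':[180,0,0]});print(c)
E
```

```text
cut [[537.1, -140.3], [538.3, -191.2], [506.1, -192.3], [504.9, -141.2]] [ 521.6 -166.3] dx 32.2 dy 51.0 yaw 1.8 1.3
block [[543.9, -124.6], [546.5, -206.4], [499.0, -207.9], [497.5, -125.6]] [ 521.7 -166.1] dx 47.0 dy 82.1 yaw 1.6 1.5
[ 0.06767771  0.00024599 -0.02058103]
```

```bash

python3 -m handwheel '[[1,0.42,-1,0,0,0,0],[1,0.42,-1,0,0,0,0],[1,0.42,-1,0,0,0,0],[1,0.42,-1,0,0,0,0],[1,0.42,-1,0,0,0,0]]' >/dev/null
python3 -m handwheel '[[1,0.42,-1,0,0,0,0],[1,0.42,-1,0,0,0,0],[1,0.42,-1,0,0,0,0],[1,0.42,-0.96,0,0,0,0],[1,0,0,0,0,0,-0.69]]' >/dev/null
python3 -m handwheel '[[1,0,0,0.8,0,0,-0.69],[1,0,0,0.8,0,0,-0.7],[1,0,0,0,0,0,0]]'
python3 - <<'E'
from h import *
o=get_obs();print(o['tool_pos'],o['orientation'])
R=Ro.from_euler('xyz',o['orientation'],degrees=True).as_matrix()
print('shift units',(R.T@(np.array([.5467,.1584,.2230])-o['tool_pos'])/.025).round(2),'yaw left',10.35-o['orientation'][2])
E
```

```text
clock: 11.98
tool_pos: [0.5466, 0.1593, 0.2791]
orientation: [179.9, 0.2, 10.4]
force: [-0.7, -0.4, 1.2]
opening: 0.0876
gripper_force: 0.0
[0.54663646 0.15933324 0.27907879] [1.79938364e+02 1.58846666e-01 1.03787929e+01]
shift units [0.   0.03 2.24] yaw left -0.028792879991515363
```

```bash

python3 -m handwheel '[[1,0,0.03,0.8,0,0,0],[1,0,0,0.8,0,0,0],[1,0,0,0.5,0,0,0],[1,0,0,0.12,0,0,0],[1,0,0,0,0,0,0]]' 
python3 -m handwheel '[[-1,0,0,0,0,0,0],[-1,0,0,0,0,0,0],[-1,0,0,0,0,0,0],[-1,0,0,0,0,0,0],[-1,0,0,0,0,0,0]]'
python3 - <<'E'
from h import *
# rotate about tool x by th with pivot p (tool frame): print per-row units for n equal steps
def seg(th,py,n,pz=.159+.063-.028):
    a=th/n;R=Ro.from_rotvec([a,0,0]).as_matrix();p=np.array([0,py,pz])
    d=(p-R@p)/.025;return d.round(3),round(np.degrees(a)/6,3)
for th in (.2,-.2):
    for py in(.017,-.017): print(th,py,seg(th,py,3))
E
```

```text
clock: 12.6
tool_pos: [0.5472, 0.1585, 0.2254]
orientation: [-180.0, -0.0, 10.4]
force: [0.5, -0.2, -1.0]
opening: 0.0877
gripper_force: 0.0
clock: 13.22
tool_pos: [0.547, 0.158, 0.225]
orientation: [180.0, 0.0, 10.4]
force: [1.9, -2.8, 1.8]
opening: 0.0477
gripper_force: 30.0
0.2 0.017 (array([ 0.   ,  0.518, -0.028]), np.float64(0.637))
0.2 -0.017 (array([0.   , 0.515, 0.063]), np.float64(0.637))
-0.2 0.017 (array([ 0.   , -0.515,  0.063]), np.float64(-0.637))
-0.2 -0.017 (array([ 0.   , -0.518, -0.028]), np.float64(-0.637))
```

```bash

python3 -m handwheel '[[-1,0,0.525,-0.028,0.637,0,0],[-1,0,0.525,-0.028,0.637,0,0],[-1,0,0.525,-0.028,0.637,0,0],[-1,0,0,0,0,0,0]]' 
```

```text
clock: 13.72
tool_pos: [0.5542, 0.119, 0.2253]
orientation: [-168.4, -0.0, 10.3]
force: [-4.4, 1.8, 9.8]
opening: 0.0479
gripper_force: 30.0
```

```bash
python3 - <<'E'
from h import *
o=get_obs();R=Ro.from_euler('xyz',o['orientation'],degrees=True).as_matrix()
for y in(-.017,.017): print('blade root',y,(R@[0,y,.193]+o['tool_pos']).round(4),'rest z .032')
print(o['orientation'],o['force'],o['moment'])
s=snapshot('wrist');save('w4.png',s['color'])
E
```

```text
blade root -0.017 [0.5443 0.1735 0.0397] rest z .032
blade root 0.017 [0.5503 0.1408 0.0328] rest z .032
[-1.68405026e+02 -1.35735367e-02  1.03212243e+01] [-4.40502235  1.75753553  9.83564185] [0.44713274 1.7066456  0.38069594]
```

View pics/w4.png

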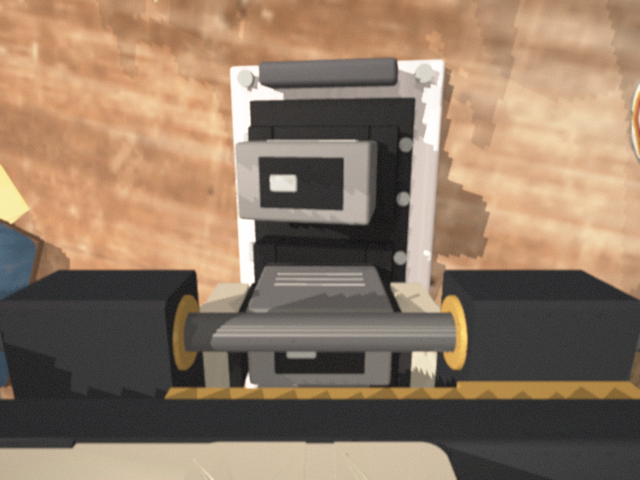

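The tall relay is held and tilted about 0.2 rad toward one side. The short relay at (306,182) looks undisturbed. The computed lift is about 7.7 mm at the raised blade root and 0.8 mm at the other, and the force is pushing down on the socket. Next I raise the other end.

```bash

python3 -m handwheel '[[-1,0,-0.545,-0.028,-0.637,0,0],[-1,0,-0.545,-0.028,-0.637,0,0],[-1,0,-0.545,-0.028,-0.637,0,0],[-1,0,0,0,0,0,0]]' 
```

```text
clock: 14.28
tool_pos: [0.5466, 0.1593, 0.2319]
orientation: [179.9, 0.0, 10.6]
force: [3.0, -7.3, 2.4]
opening: 0.0477
gripper_force: 30.0
```

```bash

python3 -m handwheel '[[-1,0,-0.52,-0.028,-0.637,0,0],[-1,0,-0.535,-0.028,-0.637,0,0],[-1,0,-0.545,-0.028,-0.637,0,0],[-1,0,0,0,0,0,0]]' 
```

```text
clock: 14.78
tool_pos: [0.5396, 0.1987, 0.232]
orientation: [168.4, 0.0, 10.5]
force: [0.9, -3.0, 9.7]
opening: 0.048
gripper_force: 30.0
```

```bash

python3 -m handwheel '[[-1,0,0.56,-0.028,0.637,0,0],[-1,0,0.56,-0.028,0.637,0,0],[-1,0,0.555,-0.028,0.637,0,0],[-1,0,0,0,0,0,0]]'
python3 - <<'E'
from h import *
s=snapshot('scene');save('s5.png',cv2.resize(s['color'][250:400,200:400],None,fx=3.5,fy=3.5,interpolation=cv2.INTER_CUBIC))
E
```

```text
clock: 15.28
tool_pos: [0.5476, 0.1572, 0.2399]
orientation: [-179.8, -0.1, 10.3]
force: [-2.7, 2.5, 8.7]
opening: 0.0478
gripper_force: 30.0
```

View pics/s5.png

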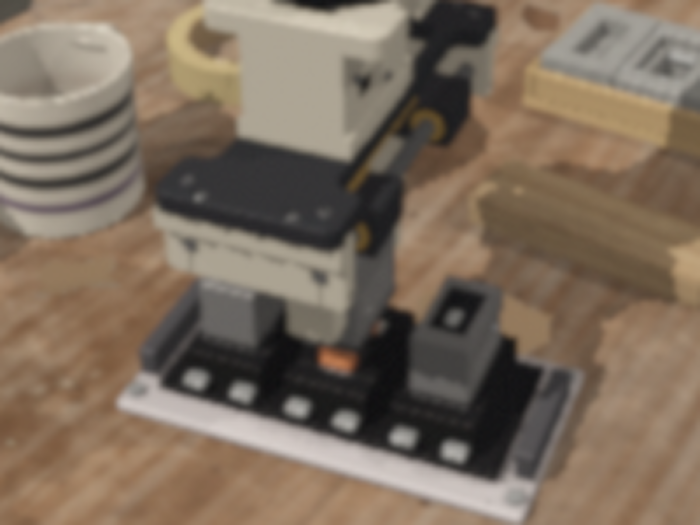

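The scene crop shows the copper blade at (338,357) standing out of the middle socket, with the carrier flat and the short relays in place. I'll lift gently.

```bash

python3 -m handwheel '[[-1,0,0,-0.04,0,0,0],[-1,0,0,-0.04,0,0,0]]'
```

```text
clock: 15.58
tool_pos: [0.5467, 0.158, 0.2405]
orientation: [180.0, 0.1, 10.4]
force: [0.6, 0.4, -0.7]
opening: 0.0478
gripper_force: 30.0
```

```bash

python3 -m handwheel '[[-1,0,0,-0.2,0,0,0],[-1,0,0,-0.6,0,0,0],[-1,0,0,-1,0,0,0],[-1,0,0,-0.9,0,0,0],[-1,-0.26,0.97,0,0,0,0]]'
python3 -m handwheel '[[-1,-0.26,0.97,0,0,0,0],[-1,-0.26,0.97,0,0,0,0],[-1,-0.26,0.97,0,0,0,0],[-1,-0.26,0.97,0,0,0,0],[-1,-0.26,0.97,0,0,0,0]]'>/dev/null
python3 -m handwheel '[[-1,-0.26,0.97,0,0,0,0],[-1,-0.26,0.97,0,0,0,0],[-1,-0.26,0.97,0,0,0,0],[-1,-0.26,0.97,0,0,0,0],[-1,-0.26,0.97,0,0,0,0]]'>/dev/null
python3 -m handwheel '[[-1,-0.26,0.97,0,0,0,0],[-1,-0.26,0.97,0,0,0,0],[-1,0,0,0,0,0,0.73],[-1,0,0,0,0,0,0.73],[-1,0,0,0,0,0,0]]'
python3 - <<'E'
from h import *
o=get_obs();s=snapshot('wrist');save('w6.png',s['color'])
R=Ro.from_euler('xyz',o['orientation'],degrees=True).as_matrix()
print(o['tool_pos'],o['orientation'],'shift units',(R.T@(np.array([.5217,-.1662,.2400])-o['tool_pos'])/.025).round(3))
E
```

```text
clock: 16.2
tool_pos: [0.5457, 0.1337, 0.3112]
orientation: [-179.9, -0.3, 10.5]
force: [-0.4, 0.9, -2.6]
opening: 0.0482
gripper_force: 30.0
clock: 18.08
tool_pos: [0.5201, -0.1681, 0.3083]
orientation: [-180.0, 0.0, 1.6]
force: [-0.2, 0.4, -1.5]
opening: 0.0477
gripper_force: 30.0
[ 0.52010281 -0.16806406  0.30829274] [-1.79992386e+02  3.99020507e-02  1.64235061e+00] shift units [ 0.068 -0.072  2.732]
```

View pics/w6.png

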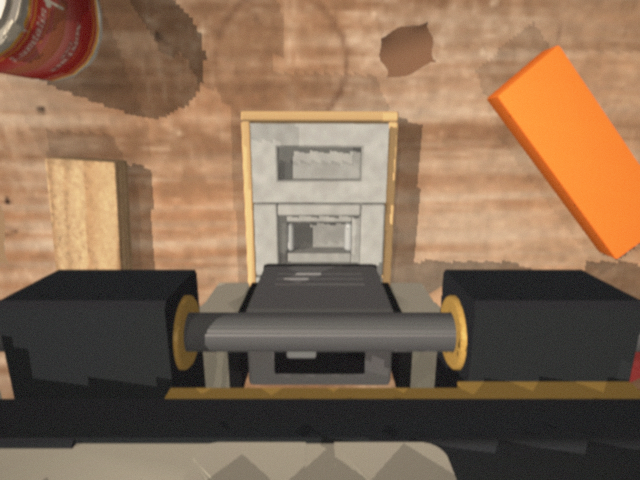

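The relay is carried upright over the tray, with the cutout partly visible at (320,235), the slot at (319,163) and the offcut at (88,215). I'll re-measure the held case and the cutout from this frame, by profile.

```bash
python3 - <<'E'
from h import *
o={'tool_pos':[0.52010281,-0.16806406,0.30829274],'orientation':[-179.992,.04,1.642]}
s=snapshot('wrist');C=cam(s,o);g=cv2.cvtColor(cv2.imread('pics/w6.png'),cv2.COLOR_BGR2GRAY)
print('seam rows 196..225 @col 264,380,320',g[196:226,264],g[196:226,380],g[196:226,320])
print('cols 268..285,352..370 @row 212-ish',g[210:216,268:290].mean(0).astype(int),g[210:216,348:372].mean(0).astype(int))
print('case bottom rows258-275',g[256:276,320],'top near rows 370-395',g[372:394,320])
dk=onz(C,[(320,264.5)],.308-.193)[0];tp=onz(C,[(320,384)],.308-.143)[0]
print('case x faces',dk,tp,'mid minus tcp',(dk[0]+tp[0])/2-.5201)
print('seam',onz(C,[(264,203.5),(380,203.5)],.034).round(4))
print('rim corners',onz(C,[(277,215),(361,215)],.034).round(4))
E
```

```text
seam rows 196..225 @col 264,380,320 [187 192 191 191 191 179 155 133 155 174 187 188 194 196 189 192 190 190
 190 186 189 186 187 184 192 189 188 189 189 192] [192 194 198 193 194 190 165 139 150 175 188 194 192 194 191 193 193 194
 192 196 195 195 195 195 194 198 195 194 196 195] [193 195 192 194 192 181 162 142 154 172 188 192 193 192 191 190 186 181
 169 155 161 169 174 173 164 139 123 137 148 153]
cols 268..285,352..370 @row 212-ish [192 195 194 194 194 194 190 175 146 136 162 176 178 177 178 180 181 180
 182 184 184 184] [176 174 174 173 173 173 172 173 173 173 166 150 143 167 184 191 191 192
 193 193 193 192 189 190]
case bottom rows258-275 [177 175 177 175 168 157 133 100  71  59  75  91  86  86  89  91 103 124
 121  95] top near rows 370-395 [ 37  47  70  84  89  89  88  90  87  88  84  88  97 110 114 108 105  95
  96  94  89  95]
case x faces [ 0.53227702 -0.16756647  0.115     ] [ 0.50628655 -0.16831119  0.165     ] mid minus tcp -0.0008182170401589417
seam [[ 0.5447 -0.1327  0.034 ]
 [ 0.5468 -0.2042  0.034 ]]
rim corners [[ 0.5377 -0.1407  0.034 ]
 [ 0.5392 -0.1929  0.034 ]]
```

```bash

python3 -m handwheel '[[-1,0.085,-0.07,0.6,0,0,0],[-1,0,0,0.8,0,0,0],[-1,0,0,0.8,0,0,0],[-1,0,0,0.5,0,0,0],[-1,0,0,0,0,0,0]]'
python3 -m handwheel '[[-1,0,0,0.16,0,0,0],[-1,0,0,0.16,0,0,0],[-1,0,0,0,0,0,0]]'
python3 -m handwheel '[[-1,0,0,0.16,0,0,0],[-1,0,0,0.12,0,0,0],[-1,0,0,0,0,0,0]]'
```

```text
clock: 18.8
tool_pos: [0.5226, -0.1655, 0.2396]
orientation: [-180.0, 0.2, 1.7]
force: [-0.1, -0.5, 0.5]
opening: 0.0482
gripper_force: 30.0
clock: 19.18
tool_pos: [0.5237, -0.1661, 0.234]
orientation: [179.9, -0.1, 1.7]
force: [0.9, -4.8, 1.9]
opening: 0.0477
gripper_force: 30.0
clock: 19.55
tool_pos: [0.523, -0.1661, 0.226]
orientation: [180.0, -0.0, 1.7]
force: [1.8, -6.0, 0.1]
opening: 0.0479
gripper_force: 30.0
```

```bash

python3 -m handwheel '[[-1,0,0.03,0.12,0,0,0],[-1,0,0,0.1,0,0,0],[-1,0,0,0,0,0,0]]'
python3 -m handwheel '[[-1,0,0,0.08,0,0,0],[-1,0,0,0.06,0,0,0],[-1,0,0,0,0,0,0]]'
```

```text
clock: 19.92
tool_pos: [0.5229, -0.1664, 0.2198]
orientation: [-180.0, 0.0, 1.6]
force: [3.3, -3.6, -6.6]
opening: 0.0478
gripper_force: 30.0
clock: 20.3
tool_pos: [0.523, -0.1663, 0.2193]
orientation: [180.0, -0.0, 1.7]
force: [-5.9, 0.7, 23.9]
opening: 0.048
gripper_force: 30.0
```

```bash

python3 -m handwheel '[[-1,0,0,-0.08,0,0,0],[1,0,0,0,0,0,0],[1,0,0,0,0,0,0],[1,0,0,0,0,0,0],[1,0,0,-0.8,0,0,0]]'
python3 -m handwheel '[[1,0,0,-1,0,0,0],[-1,0,0,-1,0,0,0],[-1,0,0,0,0,0,0],[-1,0,0,0,0,0,0],[-1,0,0,0,0,0,0]]'
python3 -m handwheel '[[-1,0,0,0,0,0,0],[-1,0,0,0,0,0,0],[-1,0,0,0.6,0,0,0],[-1,0,0,0.3,0,0,0],[-1,0,0,0,0,0,0]]'
```

```text
clock: 20.92
tool_pos: [0.5223, -0.1662, 0.2376]
orientation: [-180.0, 0.2, 1.6]
force: [0.2, 0.1, -0.4]
opening: 0.0821
gripper_force: 0.0
clock: 21.55
tool_pos: [0.5226, -0.1663, 0.288]
orientation: [-180.0, 0.1, 1.6]
force: [-0.2, -0.2, -0.4]
opening: 0.0533
gripper_force: 0.0
clock: 22.18
tool_pos: [0.5225, -0.1664, 0.2652]
orientation: [-180.0, 0.1, 1.6]
force: [0.3, 0.2, -0.4]
opening: 0.0039
gripper_force: 0.0
```

Now I press with the shut fingertips. Contact should come at TCP z ≈ 0.254 if the relay is home.

```bash

python3 -m handwheel '[[-1,0,0,0.2,0,0,0],[-1,0,0,0.16,0,0,0],[-1,0,0,0,0,0,0]]'
python3 -m handwheel '[[-1,0,0,0.08,0,0,0],[-1,0,0,0.04,0,0,0],[-1,0,0,0,0,0,0]]'
```

```text
clock: 22.55
tool_pos: [0.5228, -0.1664, 0.2572]
orientation: [-180.0, 0.0, 1.7]
force: [-0.3, 0.1, -0.1]
opening: 0.0006
gripper_force: 0.0
clock: 22.92
tool_pos: [0.5231, -0.1664, 0.2549]
orientation: [180.0, -0.0, 1.7]
force: [-1.7, 0.8, 4.4]
opening: 0.0006
gripper_force: 2.0
```

```bash

python3 -m handwheel '[[-1,0,0,0.04,0,0,0],[-1,0,0,0.04,0,0,0],[-1,0,0,0,0,0,0]]'
```

```text
clock: 23.3
tool_pos: [0.5241, -0.1664, 0.2548]
orientation: [179.9, -0.2, 1.7]
force: [-2.7, 2.3, 18.1]
opening: 0.0004
gripper_force: 8.7
```

It is solid at 0.2548, so one slightly firmer push, then retreat and check numerically.

```bash

python3 -m handwheel '[[-1,0,0,0.04,0,0,0],[-1,0,0,0,0,0,0]]'
python3 -m handwheel '[[-1,0,0,-0.4,0,0,0],[-1,0,0,-1,0,0,0],[-1,-1,0,-1,0,0,0],[-1,-1,0,-1,0,0,0],[-1,-1,0,0,0,0,0]]'
python3 -m handwheel '[[-1,-1,0,0,0,0,0],[-1,0,0,0,0,0,0]]'
python3 - <<'E'
from h import *
o=get_obs();s=snapshot('wrist');C=cam(s,o);c=s['color'];save('w7.png',c)
g=cv2.cvtColor(c,cv2.COLOR_RGB2GRAY)
K=proj(C,[[.5217,-.1664,.076]])[0].astype(int);print('expected top centre px',K,o['tool_pos'])
P=[[.5217+a,-.1664+b,.076] for a,b in((.014,.024),(.014,-.024),(-.014,-.024),(-.014,.024))];print('corners',proj(C,P).round(0).tolist())
r,q=K[1]+18,K[0]
print(g[r,q-60:q+61:3]);print(g[K[1]-40:K[1]+41:3,q+28])
E
```

```text
clock: 23.55
tool_pos: [0.5244, -0.1664, 0.2547]
orientation: [179.9, -0.3, 1.7]
force: [-4.4, 3.8, 25.6]
opening: 0.0008
gripper_force: 12.2
clock: 24.18
tool_pos: [0.4477, -0.1686, 0.3382]
orientation: [180.0, -0.2, 1.7]
force: [-0.3, -0.1, -0.5]
opening: 0.0
gripper_force: 0.0
clock: 24.42
tool_pos: [0.4214, -0.1693, 0.3366]
orientation: [-180.0, -0.0, 1.6]
force: [0.7, 1.0, 0.6]
opening: 0.0002
gripper_force: 0.0
expected top centre px [320  70] [ 0.42135487 -0.16934517  0.33662585]
corners [[276.0, 41.0], [366.0, 44.0], [363.0, 99.0], [276.0, 97.0]]
[211 211 207 199 197 188 166 167 169 167 171 141 133 127 131 132 131 134
 131 132 132 130 134 129 132 130 128 131 128 139 163 165 163 162 131 129
 135 133 126 131 127]
[195 191 171 124 150 147 148 141 104 106 114 116 125 126 126 143 146 146
 144 147 163 162 135  87  75  87 101]
```

The top face's edges (columns 277–362, rows about 41–97) match the prediction for a fully seated, upright relay. I'm handing in.

```bash
python3 -c "
from plant import *
print(close_job())"
```

```text
the job is handed in; nothing more can be done
None
```

The tall relay is out of its socket and pressed home in the matching cutout, the offcut lies flat on the table, and the job was handed in at about 24 s. I saw no sign of the carrier lifting or the short relays moving, though I took no board picture after the final lift, and I kept the arm clear of the tin, mug and tape but did not re-check them.

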